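# Centre the rocking bird on its plinth

### The job

The little blue bird on the hall shelf has been knocked towards the edge of its round marble plinth: with light taps of the fingertips, nudge it back until it stands upright in the middle of the plinth, no more than 6 mm off centre. It rocks easily, so do not push it hard, tip it over or off the plinth, and do not pinch or lift it. Leave the plinth and everything else on the shelf where they are.

Things in the scene. Friction and masses are not known exactly. Their poses are not given: they have to be found in the camera images.
- bird: small blue ceramic bird on a 7 mm brass stem over a round dark wooden foot, 58 mm tall in all, about 70 g (may differ by a third). Origin: centre of the underside; z up, beak to its x. It stands on a ring of small rubber pads only 22 to 26 mm across, so it rocks, and falls over beyond about 19 degrees (centre of mass some 30 mm up)
- bird_foot (a point): middle of the bird's wooden foot, a disc of 36 mm diameter from 3 to 10 mm above the underside (this point: 6.5 mm above it). From above the bird stays inside the foot's circle but for 1 mm of beak: an upright finger reaching to some 4 mm above the plinth's top meets the foot's rim first and slides the bird; touched only on its body it is likely to tip
- plinth: round white marble plinth, 80 mm diameter, 50 mm high, 0.68 kg, loose on the shelf, flat top. Origin: centre of its underside; its own yaw is random and cannot be seen. The bird stands on its top, 18 to 25 mm off the centre, in any direction
- bowl: clear glass bowl, 140 mm across, 55 mm high; origin: centre of its underside. Leave alone
- case: hard red spectacle case lying flat, 62 x 160 x 39 mm high (long axis its y); origin: centre of its underside. Leave alone
- fob: green plastic key fob 50 x 32 x 10 mm with a ring and a brass key (whole length 121 mm along its x, the key end to +x); origin: under the middle of the green part. Leave alone
- opener: flat steel bottle opener, 131 mm long (its x: from 65 mm behind the origin to the hoop's end 66 mm ahead), 40 mm over the hoop, 6 mm high; origin on its underside. Leave alone
- candle: amber glass candle jar with brass lid, 70 mm diameter, 70 mm high; origin: centre of its underside. Leave alone
- brush: wooden clothes brush lying on its black bristle block, 45 x 150 x 38 mm high (long axis its y); origin: centre of its underside. Leave alone
Not all that is in view belongs to the job. What is meant by the bird is not red, and is the smaller of those in its own colour.

How it is judged:
By the outcome, as a careful person would: the job done as asked, in the order asked, and still so for the second after the job is handed in, with the robot touching nothing.
It also fails if it takes over 48 s, if anything falls off the work surface, if the arm or the gripper's body presses on something with over 40 N, if the wrist force passes 120 N, or if a joint passes its speed limit or range.

### The arm

A 7-joint arm with a two-finger parallel gripper is mounted at the origin on the work surface. World frame = base frame: x ahead of the robot, y to its left, z up, the work surface at z = 0. Lengths are in mm, angles in rad, forces in N, time in s.
With the tool pointing down it reaches from about 425 to 1025 mm from the base axis. Payload 3.6 kg.
Tool frame: the origin (TCP) lies midway between the tips of the shut fingers; the grasp point (between the pads) lies grip_point_offset behind it (grip_point_offset is the distance from the TCP to the grasp point, in mm); x points along the fingers, y is the direction in which the jaws open and shut, and the axes are right-handed (so a half turn about x gives the same grasp; the last joint's range is limited). The gripper opens to 85 mm and grips with 20 to 120 N. Pads are 22 mm wide; open, the fingers measure 114 mm over their backs; the gripper's body (76 mm by 85 mm) begins 54 mm behind the grasp point. The pads swing forward as they close: fully open they stand 13 mm farther back than shut.
Start: joints at [1.069, 0.591, 0.048, 1.609, -0.033, 0.943, -0.034], TCP at [287.53, -665.549, 231.302] pointing down, gripper open.
Joint ranges: [-2.69, 2.69], [-0.47, 2.24], [-1.27, 1.36], [0.19, 2.51], [-1.53, 4.68], [0.08, 2.07], [-3.09, 3.09]. Speed limits (rad/s): [2.57, 2.57, 3.14, 3.14, 3.14, 3.14, 3.14].

### API

Orientations are given as a unit quaternion [w, x, y, z].
In Python, from workcell import * gives the robot as it stands.
- The arm moves only by the shell command python3 -m handwheel 'ROWS' [OPENING]. ROWS is a JSON object of lists of equal length, an entry for each row: "offset": the shift along the tool's x, y, z in m, a list of three; "turn": the turn about the tool's x in rad. In form: {"offset": [[x, y, z], ...], "turn": [turn, ...]}. A call has 1 to 20 rows; each row shifts and turns the pose as measured when the row begins, along the tool's axes as they then stand; what a row does not reach is not made up. A row lasts 1/10 s, in which the tool goes at most 50 mm and 8.59 degrees, less where a joint would pass 70% of its speed; a pose out of reach is approached as far as the arm can. A call with a gripper value outside its range is refused whole. OPENING is the closure, from 0 (fully open) to 1 (shut), set as the call begins (- or left out, the last holds). The fingers move at their own pace and stop on an object; the grip force is fixed at half the most. Time passes only in rows, so rows that do not move let the fingers close. It gives the time, the measured TCP pose, the force and the opening at its end, in the units of the state.
- get_state(): the state, without advancing time (a new reading comes with each control period).
- get_image(name): name is "side" or "top" or "wrist"; returns the picture (384x512x3 uint8, red, green, blue); there is no depth.
- camera_info(name): a dict with "mtx" (3x3 intrinsics, pixels), "k1" (the pictures are not rectified: a ray, as slopes to the right and down, at radius r is drawn at 1 + k1 r^2 times it, then the intrinsics apply), "rvec" (rotation vector, rad) and "tvec" (3), from world to camera coordinates, as OpenCV has them. Camera axes: x right, y down, z forward; pixel columns grow to the right and rows downward; lengths in mm; the calibration is good to about 2 mm. A picture is of the moment at which its call begins: read the wrist's pose just before it. camera_info takes no time and is no camera call; for the wrist camera it gives the pose at the moment of the call.
- sign_off(): hands the job in, once; it reports no verdict.
The state is a dict: "time": time; "joint_pos": joint angles; "qvel": joint speeds; "joint_efforts": joint torques, N m; "tcp_pos": TCP position; "tcp_rot": TCP orientation; "ft_force": force on the tool from outside, world axes, zero at the start; "wrist_torque": the same for the moment, N m; "width": finger opening in mm.
Only numpy, scipy, OpenCV 4.12 (cv2) and the standard library are available. Lean on these libraries where they do the work, as an engineer would, in place of code of your own. Each camera call takes 0.05 s, during which the arm holds its last target.

## Working session

There is one attempt and no reset: what is moved stays moved. The work goes in short steps, Python scripts to look and compute and a shell command to move; the robot and the scene stay as the last step left them, time stands still between calls to the robot, and variables do not carry over. Pictures are saved under pics/ and viewed, and the job is handed in when it is done.

```bash
ls; mkdir -p pics; python3 - <<'E'
from workcell import *
import cv2
print(get_state())
for n in ("side","top","wrist"):
    i=camera_info(n); print(n,i)
    cv2.imwrite(f"pics/{n}0.png",get_image(n)[:,:,::-1])
E
```

```text
pics
{'time': 0.0, 'joint_pos': array([ 1.06948007,  0.59209838,  0.04831611,  1.60985215, -0.03330091,
        0.94268011, -0.03373846]), 'qvel': array([ 0.00069722,  0.00174832, -0.00195363,  0.00074418,  0.00064552,
       -0.00106272, -0.00021623]), 'joint_efforts': array([ 1.91735380e-04, -5.48697925e+01,  1.54635407e+00, -1.98121977e+01,
        9.31433140e-03,  8.71053402e-03,  2.65054474e-06]), 'tcp_pos': array([ 287.20421263, -664.77719473,  230.14514124]), 'tcp_rot': array([-0.14243496, -0.69224907, -0.14395918,  0.69266099]), 'ft_force': array([-0.06487633, -0.19423475, -0.41317748]), 'wrist_torque': array([-0.07688885,  0.01640864,  0.06514989]), 'width': 85.5642280234108}
side {'mtx': array([[446.17255536,   0.        , 248.87471915],
       [  0.        , 446.17255536, 192.83872856],
       [  0.        ,   0.        ,   1.        ]]), 'k1': 0.0052187329553645325, 'rvec': array([ 0.12886675, -2.70285155,  1.54532094]), 'tvec': array([ 559.98169901,  117.89167818, 1123.08159834])}
top {'mtx': array([[359.42653679,   0.        , 256.95198084],
       [  0.        , 359.42653679, 195.21088482],
       [  0.        ,   0.        ,   1.        ]]), 'k1': -0.08397934069049244, 'rvec': array([ 2.21832447, -2.17273199,  0.10707356]), 'tvec': array([-31.24241438, 562.08278956, 781.42467602])}
wrist {'mtx': array([[270.70149493,   0.        , 258.23765051],
       [  0.        , 270.70149493, 190.27436161],
       [  0.        ,   0.        ,   1.        ]]), 'k1': -0.028391569450132093, 'rvec': array([-2.42348995,  1.59221842,  0.22818413]), 'tvec': array([-722.49653681,  -37.05922238,  379.51499314])}
```

View pics/side0.png

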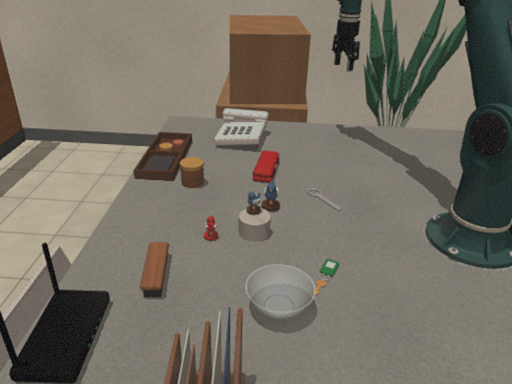

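View pics/top0.png

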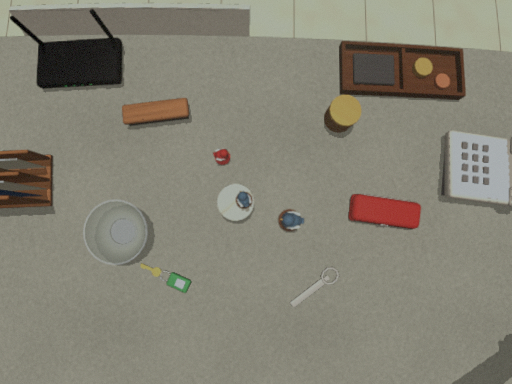

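View pics/wrist0.png

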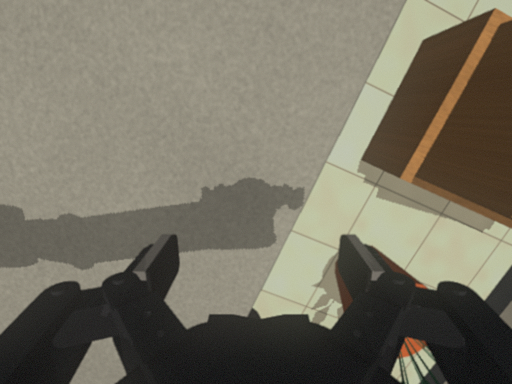

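Candidates for the bird: a small blue one on the plinth (top 244,201; side 254,203), a larger blue one standing on the shelf (top 291,220; side 271,196), and a red one (top 222,157; side 211,229). I choose the blue one on the plinth. Next I take a close crop and measure.

```bash
cat > h.py <<'E'
import numpy as np, cv2
from scipy.spatial.transform import Rotation as R
def RT(i): return cv2.Rodrigues(np.array(i["rvec"]))[0], np.array(i["tvec"])
def ray(i,uv):
    K=i["mtx"]; d=np.array([(uv[0]-K[0,2])/K[0,0],(uv[1]-K[1,2])/K[1,1]]); s=d.copy()
    for _ in range(20): s=d/(1+i["k1"]*(s@s))
    Rm,t=RT(i); return -Rm.T@t, Rm.T@np.array([s[0],s[1],1])
def plane(i,uv,z):
    o,d=ray(i,uv); return o+d*(z-o[2])/d[2]
def tri(i1,uv1,i2,uv2):
    o1,d1=ray(i1,uv1);o2,d2=ray(i2,uv2)
    d1=d1/np.linalg.norm(d1);d2=d2/np.linalg.norm(d2)
    s=np.linalg.lstsq(np.stack([d1,-d2],1),o2-o1,rcond=None)[0]
    a=o1+s[0]*d1;b=o2+s[1]*d2
    return (a+b)/2,np.linalg.norm(a-b)
def proj(i,P):
    Rm,t=RT(i); c=Rm@np.array(P,float)+t; s=c[:2]/c[2]; s=s*(1+i["k1"]*(s@s))
    return np.array([i["mtx"][0,0]*s[0]+i["mtx"][0,2],i["mtx"][1,1]*s[1]+i["mtx"][1,2]])
def circ(i,c,r,n=72):
    return np.array([proj(i,[c[0]+r*np.cos(a),c[1]+r*np.sin(a),c[2]]) for a in np.linspace(0,2*np.pi,n)])
E
python3 - <<'E'
from workcell import *
from h import *
it,is_=camera_info("top"),camera_info("side")
print("cand plinth centre top z50",plane(it,(235.5,202.5),50))
print("tri plinth top ctr",tri(it,(235.5,202.5),is_,(254.5,218)))
a=cv2.imread("pics/top0.png")[150:260,190:330]; b=cv2.imread("pics/side0.png")[160:260,200:300]
cv2.imwrite("pics/crop1.png",cv2.resize(a,None,fx=5,fy=5,interpolation=cv2.INTER_CUBIC))
cv2.imwrite("pics/crop2.png",cv2.resize(b,None,fx=6,fy=6,interpolation=cv2.INTER_CUBIC)[:600])
for n,uv,z in [("bigbird",(291,220),30),("red",(222,157),30),("bowl",(117,233),30),("candle",(345,110),70),("case",(385,212),39),("opener",(330,275),6),("fob",(179,282),10),("brush",(156,112),38)]:
    print(n,plane(it,uv,z).round())
i=camera_info("wrist"); s=get_state()
q=s["tcp_rot"]; Rm=R.from_quat([q[1],q[2],q[3],q[0]]).as_matrix(); print(Rm.round(3))
Rc,t=RT(i); print("cam pos",(-Rc.T@t).round(1),"in tool",(Rm.T@((-Rc.T@t)-s["tcp_pos"])).round(1),(Rm.T@Rc.T).round(3)); print([ (k,v) for k,v in globals().items() if 'offset' in k])
E
```

```text
cand plinth centre top z50 [543.79360746  26.83575877  50.        ]
tri plinth top ctr (array([545.35145532,  27.13492857,  42.39486703]), np.float64(2.3221726273501275))
bigbird [509. -95.  30.]
red [645.  60.  30.]
bowl [472. 287.  30.]
candle [ 748. -206.   70.]
case [ 530. -304.   39.]
opener [ 386. -189.    6.]
fob [366. 150.  10.]
brush [743. 210.  38.]
[[-0.001  0.397 -0.918]
 [ 0.002 -0.918 -0.397]
 [-1.    -0.002  0.   ]]
cam pos [ 350.8 -636.6  373.2] in tool [-142.8   -1.1  -69.5] [[ 0.001 -0.277  0.961]
 [ 1.     0.    -0.001]
 [ 0.     0.961  0.277]]
[('grip_point_offset', 18.700000000000003)]
```

```bash
python3 -c "
from workcell import *
import workcell;print([x for x in dir(workcell) if x[0]!='_']); print(globals().get('grip_point_offset'))"
```

```text
['IKError', 'camera_info', 'get_image', 'get_state', 'grip_point_offset', 'sign_off']
18.700000000000003
```

View pics/crop1.png

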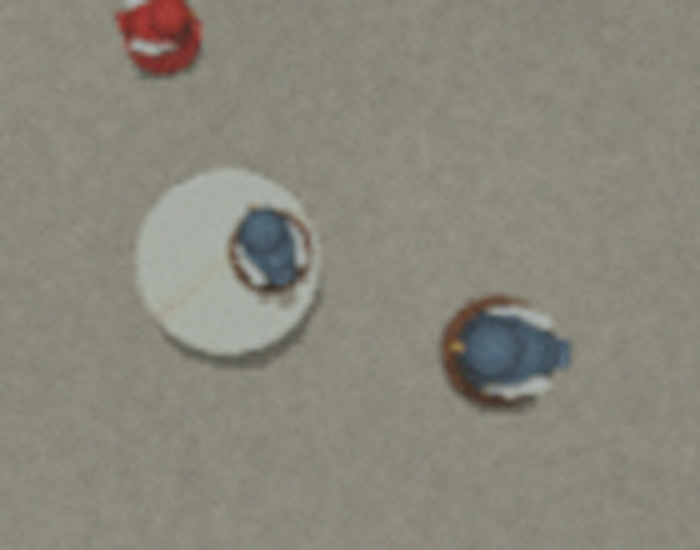

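View pics/crop2.png

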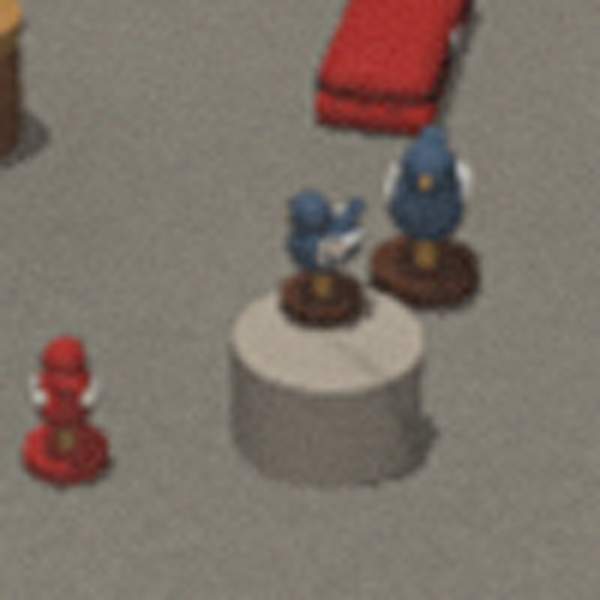

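The crops confirm it: the plinth's bird is clearly the smaller of the two blue ones. Its foot is at about (244,200) in the top picture and the plinth centre at about (235.3,202). Next I measure both more finely.

```bash
python3 - <<'E'
from workcell import *
from h import *
it,is_=camera_info("top"),camera_info("side")
f=lambda x,y,k,x0,y0:((x+.5)/k-.5+x0,(y+.5)/k-.5+y0)
pt=f(228.5,261.5,5,190,150); ft=f(271,250,5,190,150)
ps=f(328,342,6,200,160); fs=f(321,294,6,200,160)
print("plinth plane",plane(it,pt,50),plane(is_,ps,50),tri(it,pt,is_,ps))
print("foot",plane(it,ft,59),plane(is_,fs,60),tri(it,ft,is_,fs))
# top view edges check
for uv in [(136,261),(321,261),(228,168),(228,355)]: print(plane(it,f(*uv,5,190,150),50).round(1))
# big bird head
print("big",tri(it,f(490,345,5,190,150),is_,f(432,150,6,200,160)), "big foot",tri(it,f(498,352,5,190,150),is_,f(425,270,6,200,160)))
E
```

```text
plinth plane [545.07307702  27.29548643  50.        ] [546.94924599  32.22365041  50.        ] (array([546.23623788,  27.43570656,  46.77989817]), np.float64(1.9783541860429785))
foot [549.86202302   9.06224481  59.        ] [551.66849842  11.51458613  60.        ] (array([550.85859942,   9.09209143,  58.40747067]), np.float64(1.918328458805527))
[544.4  67.   50. ]
[546.1 -12.4  50. ]
[585.4  28.5  50. ]
[505.   26.6  50. ]
big (array([510.61515643, -82.51041866,  79.02142306]), np.float64(1.264719177379353)) big foot (array([509.70293369, -93.86466127,   9.21468352]), np.float64(1.6753655632129167))
```

```bash
python3 -m handwheel '{"offset": [[0,-0.01,-0.01],[0,-0.02,-0.02],[0,-0.025,-0.026],[0,-0.025,-0.026],[0,-0.025,-0.026],[0,-0.025,-0.026],[0,-0.025,-0.026],[0,-0.025,-0.026],[0,-0.025,-0.026],[0,-0.025,-0.026],[0,-0.025,-0.026],[0,-0.025,-0.026],[0,-0.025,-0.026],[0,-0.025,-0.026],[0,-0.025,-0.026],[0,-0.025,-0.026],[0,-0.02,-0.02],[0,-0.01,-0.01],[0,0,0]], "turn": [0,0,0,0,0,0,0,0,0,0,0,0,0,0,0,0,0,0,0]}' 1; python3 -m handwheel '{"offset": [[0,0,0],[0,0,0],[0,0,0],[0,0,0],[0,0,0],[0,0,0],[0,0,0],[0,0,0],[0,0,0],[0,0,0],[0,0,0],[0,0,0]], "turn": [-0.12,-0.12,-0.12,-0.12,-0.12,-0.12,-0.12,-0.12,-0.12,-0.12,-0.12,0]}'
cat > st.py <<'E'
from workcell import *
from h import *
s=get_state(); q=s["tcp_rot"]; M=R.from_quat([q[1],q[2],q[3],q[0]]).as_matrix()
C=np.array([545.5,28]); 
print("t",s["time"],"tcp",s["tcp_pos"].round(1),"z-ang",np.degrees(np.arctan2(M[1,2],M[0,2])).round(2),"tilt",M[2].round(4),"F",s["ft_force"].round(2),s["width"])
def togo(x,y,z):
    print("tool offset to go (mm)",(M.T@(np.array([x,y,z])-s["tcp_pos"])).round(1))
E
python3 -c "
from st import *
togo(559.5,-26,150)"
```

```text
time: 2.05
tcp_pos: [515.6, -75.9, 230.0]
tcp_rot: [-0.143, -0.691, -0.153, 0.692]
ft_force: [0.6, -0.1, -0.1]
width: 0.2
time: 3.25
tcp_pos: [501.7, -85.1, 228.3]
tcp_rot: [0.544, 0.441, 0.557, -0.446]
ft_force: [0.0, 0.9, -0.7]
width: 0.0
t 3.25 tcp [501.7 -85.1 228.3] z-ang -77.73 tilt [-0.9998 -0.016  -0.0095] F [ 0.02  0.91 -0.71] 0.0029693926813726453
tool offset to go (mm) [ 77.6  70.3 -44.7]
```

```bash
python3 -m handwheel '{"offset": [[0,0.015,-0.01],[0,0.02,-0.012],[0,0.02,-0.012],[0,0.015,-0.01],[0.02,0,0],[0.03,0,0],[0.025,0,0],[0,0,0]], "turn": [0.0,0.04,0,0,0,0,0,0]}'
python3 - <<'E'
from st import *
togo(559.5,-26,150)
i=camera_info("wrist"); im=get_image("wrist")[:,:,::-1]; cv2.imwrite("pics/w1.png",im)
import pickle; pickle.dump(i,open("w1.pkl","wb"))
E
```

```text
time: 4.05
tcp_pos: [568.9, -20.9, 151.5]
tcp_rot: [0.533, 0.458, 0.542, -0.46]
ft_force: [0.3, -0.1, 0.0]
width: -0.3
t 4.05 tcp [568.9 -20.9 151.5] z-ang -80.97 tilt [-0.9999 -0.0097 -0.0082] F [ 0.31 -0.14  0.03] -0.278908051663103
tool offset to go (mm) [  1.6 -10.    3.6]
```

View pics/w1.png

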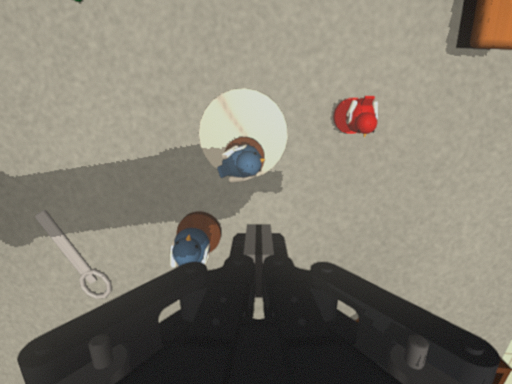

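The wrist view shows the plinth at about (243,132), the bird's foot at about (244,154) on the side towards the fingers, and the shut fingertips at (258,228). I overlay the model circles to refine the estimate.

```bash
cat > ov.py <<'E'
import pickle,sys
from h import *
def ov(im,i,c,f,x0,y0,w,h,k,out):
    a=cv2.resize(im[y0:y0+h,x0:x0+w],None,fx=k,fy=k,interpolation=cv2.INTER_CUBIC)
    def dr(p,col):
        p=((p-[x0,y0]+.5)*k-.5); cv2.polylines(a,[np.round(p*8).astype(np.int32)],True,col,1,cv2.LINE_AA,3)
    dr(circ(i,[c[0],c[1],50],40),(0,0,255)); dr(circ(i,[f[0],f[1],60],18),(0,255,0)); dr(circ(i,[f[0],f[1],53],18),(0,255,255))
    cv2.imwrite(out,a)
E
python3 - <<'E'
from ov import *
i=pickle.load(open("w1.pkl","rb")); im=cv2.imread("pics/w1.png")
ov(im,i,(545.5,28),(550.3,9.5),185,80,115,110,5,"pics/ov1.png")
g=im.astype(int).min(2); m=((g>150)).astype(np.uint8); m[:, :185]=0;m[:,300:]=0;m[200:]=0;m[:80]=0
n,l,st_,_=cv2.connectedComponentsWithStats(m); j=1+st_[1:,4].argmax(); print(st_[j])
E
```

```text
[ 198   87   95   89 4521]
```

View pics/ov1.png

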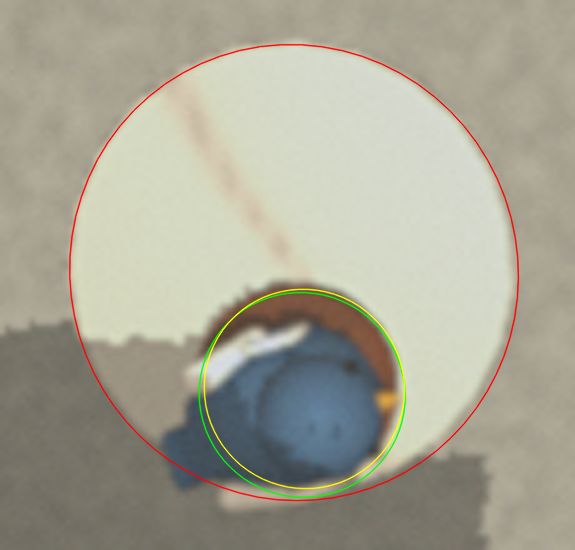

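```bash
python3 -c "
from st import *
togo(555.3,-28,54.5)"
```

```text
t 4.1 tcp [570.1 -20.6 153. ] z-ang -80.95 tilt [-0.9999 -0.0068 -0.0081] F [-0.14 -0.46  0.31] 0.09465085011613314
tool offset to go (mm) [ 98.6 -15.1   5.8]
```

```bash
python3 -m handwheel '{"offset": [[0,-0.007,0.003],[0,-0.007,0.003],[0.01,0,0],[0.02,0,0],[0.02,0,0],[0.01,0,0],[0,0,0],[0,0,0]], "turn": [0,0,0,0,0,0,0,0]}'
python3 - <<'E'
from st import *
togo(555.3,-28,54.5)
i=camera_info("wrist"); im=get_image("wrist")[:,:,::-1]; cv2.imwrite("pics/w2.png",im)
it=camera_info("top"); cv2.imwrite("pics/t2.png",cv2.resize(get_image("top")[150:260,190:330,::-1],None,fx=5,fy=5,interpolation=cv2.INTER_CUBIC))
import pickle; pickle.dump(i,open("w2.pkl","wb"))
E
```

```text
time: 4.9
tcp_pos: [560.6, -30.1, 97.1]
tcp_rot: [0.537, 0.463, 0.537, -0.458]
ft_force: [-0.2, 0.0, 0.1]
width: -0.0
t 4.9 tcp [560.6 -30.1  97.1] z-ang -81.22 tilt [-1.      0.0059 -0.0048] F [-0.15  0.01  0.12] -0.011585421405733173
tool offset to go (mm) [42.6 -5.2 -2.7]
```

View pics/w2.png

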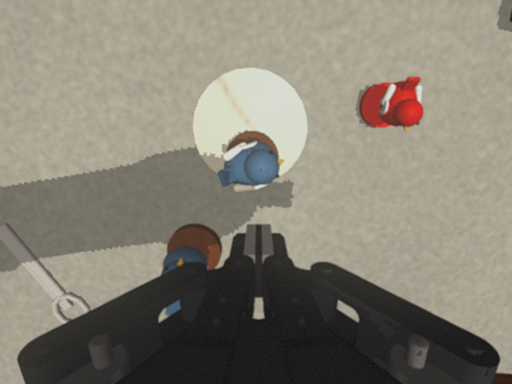

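View pics/t2.png

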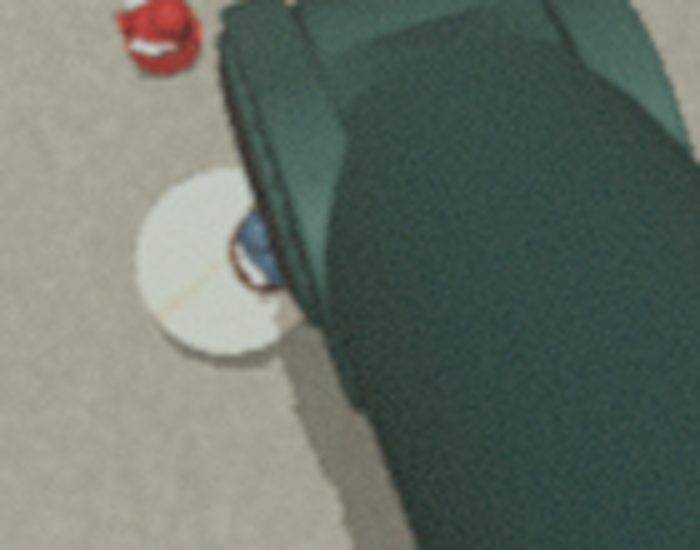

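```bash
python3 - <<'E'
from ov import *
i=pickle.load(open("w2.pkl","rb")); im=cv2.imread("pics/w2.png")
ov(im,i,(545.5,28),(549,11),185,60,125,140,4,"pics/ov2.png")
# tcp tip point projected
E
```

```text
(no output)
```

View pics/ov2.png

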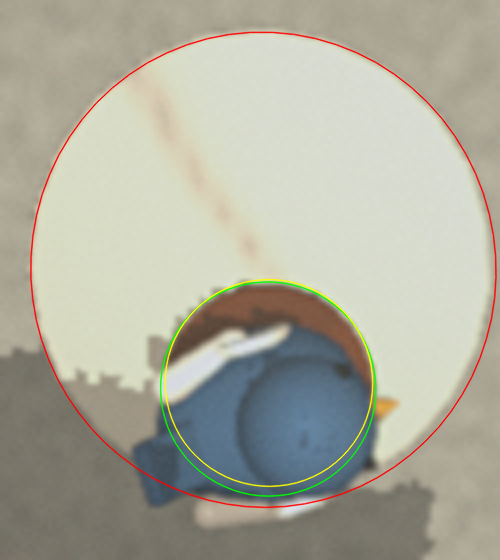

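The overlay fits well: plinth centre (545.3,28), foot (549,11). I descend behind the bird.

```bash
python3 -m handwheel '{"offset": [[0,-0.003,-0.002],[0.01,0,0],[0.015,0,0],[0.008,0,0],[0,0,0],[0,0,0]], "turn": [-0.04,0,0,0,0,0]}'
python3 -c "
from st import *
togo(556.2,-27.2,54.5)"
```

```text
time: 5.6
tcp_pos: [559.3, -27.9, 64.5]
tcp_rot: [0.548, 0.452, 0.545, -0.444]
ft_force: [-0.3, -0.0, -0.2]
width: -0.1
t 5.6 tcp [559.3 -27.9  64.5] z-ang -78.69 tilt [-0.9999  0.0116 -0.0038] F [-0.26 -0.02 -0.16] -0.09163134354067452
tool offset to go (mm) [10.  -3.  -1.3]
```

```bash
python3 -m handwheel '{"offset": [[0.005,-0.003,0],[0.004,0,0],[0,0,0]], "turn": [0,0,0]}'
python3 - <<'E'
from st import *
togo(556.2,-27.2,54.5)
cv2.imwrite("pics/w3.png",get_image("wrist")[:,:,::-1])
cv2.imwrite("pics/s3.png",cv2.resize(get_image("side")[160:260,200:300,::-1],None,fx=6,fy=6,interpolation=cv2.INTER_CUBIC))
print(get_state()["tcp_pos"])
E
```

```text
time: 5.9
tcp_pos: [556.8, -28.5, 55.5]
tcp_rot: [0.549, 0.453, 0.545, -0.444]
ft_force: [-0.2, 0.2, 0.1]
width: -0.3
t 5.9 tcp [556.8 -28.5  55.5] z-ang -78.69 tilt [-0.9999  0.013  -0.0036] F [-0.24  0.17  0.14] -0.332712170816339
tool offset to go (mm) [ 1.  -0.3 -1.4]
[556.91601919 -28.47882653  55.83293723]
```

View pics/s3.png

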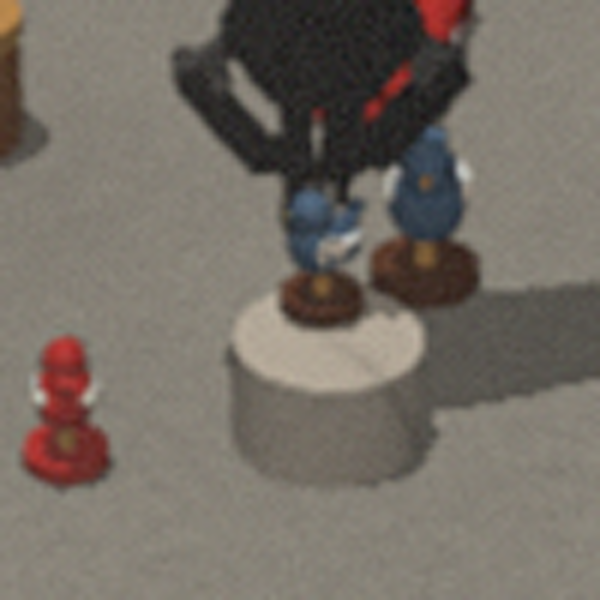

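View pics/w3.png

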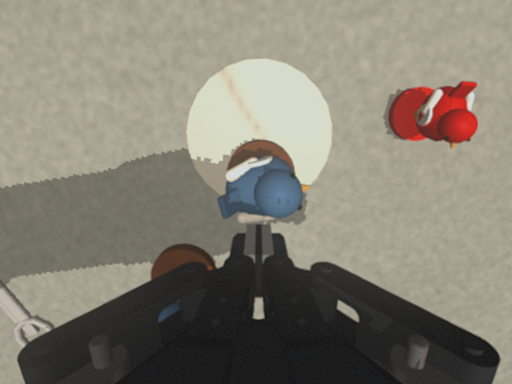

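```bash
python3 -m handwheel '{"offset": [[0.001,0,-0.002],[0,0,-0.002],[0,0,-0.002],[0,0,-0.002],[0,0,-0.001],[0,0,-0.001],[0,0,-0.001],[0,0,-0.001],[0,0,-0.001],[0,0,-0.001],[0,0,-0.001],[0,0,-0.001],[0,0,0]], "turn": [0,0,0,0,0,0,0,0,0,0,0,0,0]}'
python3 - <<'E'
from st import *
u=-M[:2,2]; print("dist to centre",((C-s["tcp_pos"][:2])@u).round(1),"lat",((C-s["tcp_pos"][:2])@M[:2,1]).round(1))
cv2.imwrite("pics/w4.png",cv2.resize(get_image("wrist")[40:260,150:370,::-1],None,fx=2.7,fy=2.7))
E
```

```text
time: 7.3
tcp_pos: [554.2, -12.3, 55.5]
tcp_rot: [0.549, 0.453, 0.544, -0.444]
ft_force: [0.9, -0.1, 0.1]
width: -0.1
t 7.3 tcp [554.2 -12.3  55.5] z-ang -78.73 tilt [-0.9999  0.0145 -0.0022] F [ 0.9  -0.13  0.1 ] -0.05854416174749689
dist to centre 41.2 lat -0.7
```

View pics/w4.png

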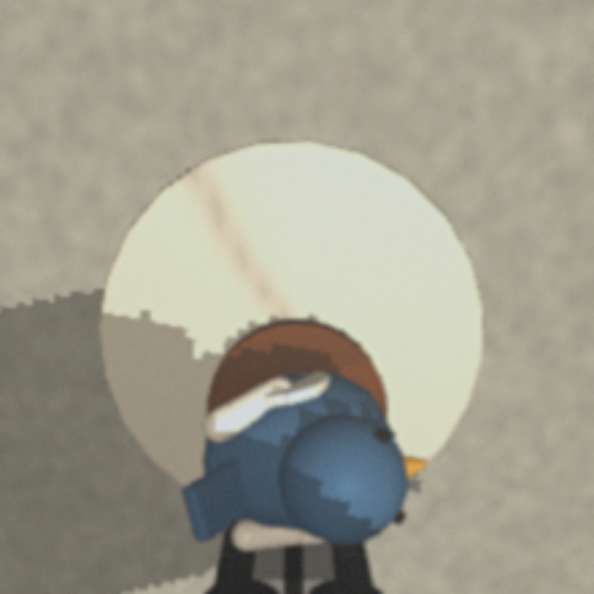

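```bash
cat > look.py <<'E'
import sys
from st import *
from ov import ov
def look(f,name,c=(545.3,28)):
    i=camera_info("wrist"); im=np.ascontiguousarray(get_image("wrist")[:,:,::-1])
    p=circ(i,[c[0],c[1],50],40); x0,y0=np.maximum(p.min(0)-8,0).astype(int); w,h=(p.max(0)-p.min(0)+16).astype(int)
    ov(im,i,c,f,x0,y0,w,h,3.5,name)
E
python3 - <<'E'
from look import *
look((547.5,14.5),"pics/ov4.png")
E
```

```text
t 7.35 tcp [554.2 -12.3  55.5] z-ang -78.73 tilt [-0.9999  0.0145 -0.0022] F [-0.12  0.05  0.74] 0.06329097815256515
```

View pics/ov4.png

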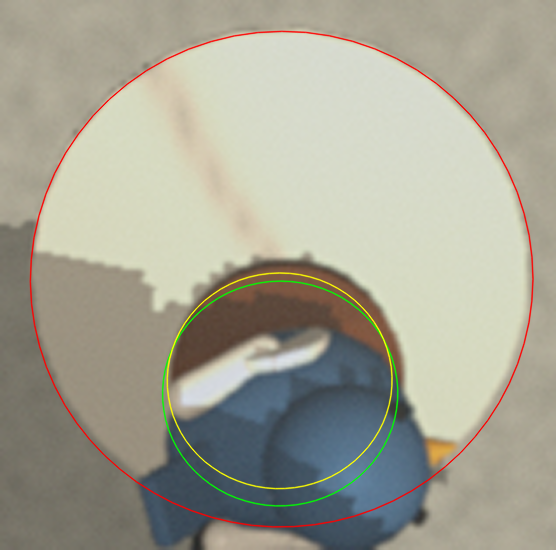

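Contact works: the foot moved from about (549,11) to (548.3,16.5), upright, with no visible force. I continue about 11 mm.

```bash
python3 -m handwheel '{"offset": [[0,0,-0.001],[0,0,-0.001],[0,0,-0.001],[0,0,-0.001],[0,0,-0.001],[0,0,-0.001],[0,0,-0.001],[0,0,0]], "turn": [0,0,0,0,0,0,0,0]}'
python3 - <<'E'
from look import *
u=-M[:2,2]; print("dist to centre",((C-s["tcp_pos"][:2])@u).round(1),"lat",((C-s["tcp_pos"][:2])@M[:2,1]).round(1))
look((546.5,24),"pics/ov5.png")
E
```

```text
time: 8.2
tcp_pos: [552.8, -5.0, 55.5]
tcp_rot: [0.549, 0.453, 0.544, -0.444]
ft_force: [-0.9, 0.3, 0.2]
width: -0.1
t 8.2 tcp [552.8  -5.   55.5] z-ang -78.74 tilt [-0.9999  0.0144 -0.0021] F [-0.89  0.31  0.23] -0.10619523411291215
dist to centre 33.8 lat -0.7
```

View pics/ov5.png

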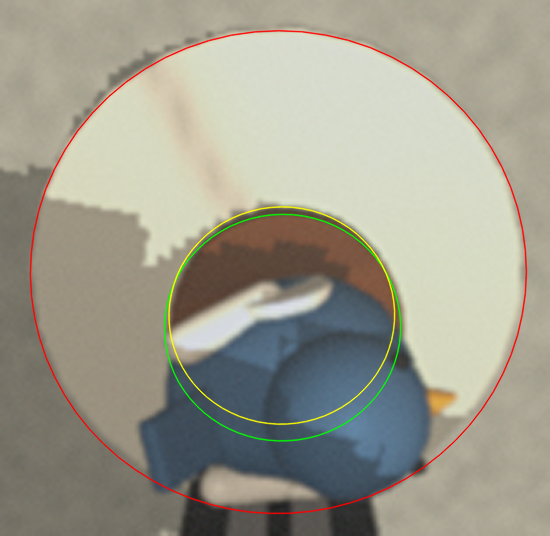

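```bash
python3 -m handwheel '{"offset": [[0,0,-0.001],[0,0,-0.001],[0,0,-0.001],[0,0,-0.001],[0,0,0]], "turn": [0,0,0,0,0]}'
python3 - <<'E'
from look import *
u=-M[:2,2]; print("dist to centre",((C-s["tcp_pos"][:2])@u).round(1),"lat",((C-s["tcp_pos"][:2])@M[:2,1]).round(1))
look((545.5,28),"pics/ov6.png")
E
```

```text
time: 8.75
tcp_pos: [551.9, -1.0, 55.5]
tcp_rot: [0.549, 0.453, 0.544, -0.444]
ft_force: [0.3, -0.0, 0.1]
width: 0.3
t 8.75 tcp [551.9  -1.   55.5] z-ang -78.76 tilt [-0.9999  0.0144 -0.0019] F [ 0.33 -0.02  0.1 ] 0.3432594641565601
dist to centre 29.7 lat -0.6
```

View pics/ov6.png

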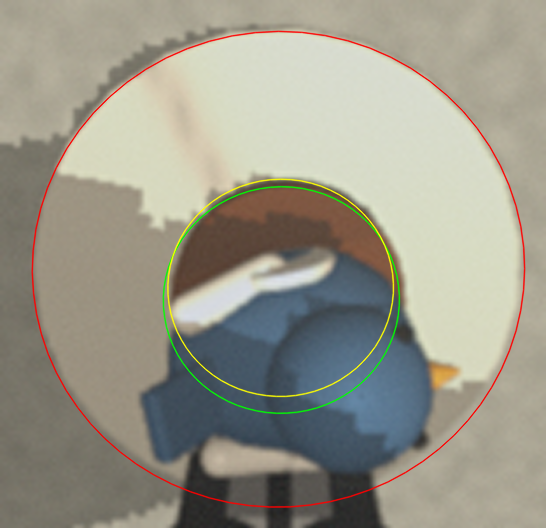

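The foot is about centred. I back straight off, rise, and check from the fixed cameras.

```bash
python3 -m handwheel '{"offset": [[0,0,0.002],[0,0,0.004],[0,0,0.006],[0,0,0.01],[0,0,0.01],[0,0,0],[-0.02,0,0],[-0.04,0,0],[-0.04,0,0],[-0.04,0,0],[0,0,0.03],[0,0,0.04],[0,0,0.04],[0,0,0.04],[0,0,0.04],[0,0,0.03],[0,0,0],[0,0,0]], "turn": [0,0,0,0,0,0,0,0,0,0,0,0,0,0,0,0,0,0]}'
python3 - <<'E'
from st import *
from ov import ov
for n,b in (("top",(200,165,70,75)),("side",(215,165,80,90))):
    i=camera_info(n); im=np.ascontiguousarray(get_image(n)[:,:,::-1])
    cv2.imwrite(f"pics/{n}7.png",im); ov(im,i,(545.5,28),(545.5,28),*b,6,f"pics/{n}7c.png")
E
```

```text
time: 10.6
tcp_pos: [600.7, -261.7, 200.6]
tcp_rot: [0.549, 0.454, 0.543, -0.444]
ft_force: [0.4, 0.6, 0.5]
width: 0.2
t 10.6 tcp [ 600.7 -261.7  200.6] z-ang -78.81 tilt [-0.9999  0.0157 -0.0021] F [0.44 0.56 0.47] 0.18895887390245664
```

View pics/top7c.png

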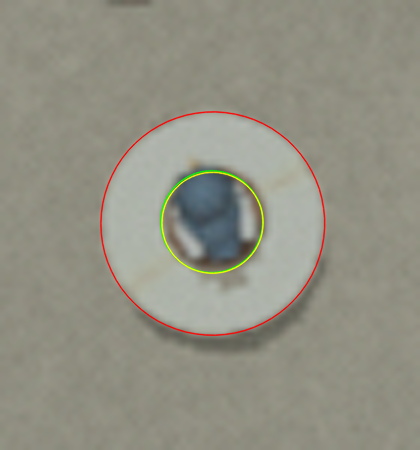

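View pics/side7c.png

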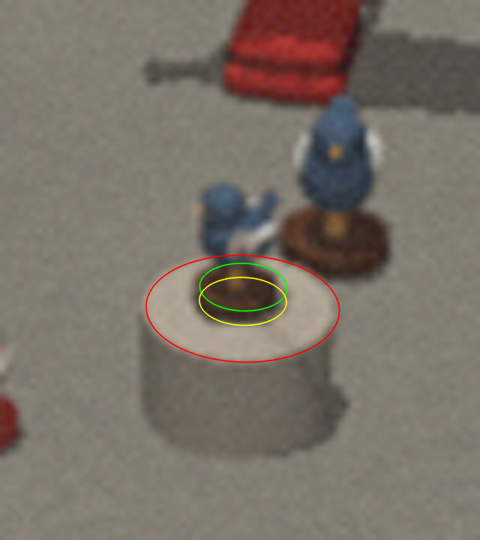

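View pics/top7.png

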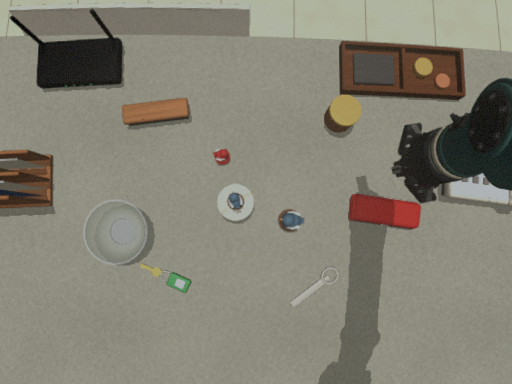

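```bash
python3 - <<'E'
from h import *
a=cv2.imread("pics/top0.png").astype(int);b=cv2.imread("pics/top7.png").astype(int)
d=np.abs(a-b).max(2)[:,:320]>45
n,l,s,c=cv2.connectedComponentsWithStats(d.astype(np.uint8)); print(s[1:][s[1:,4]>3])
from workcell import *
print(sign_off())
E
```

```text
[[227 191  26  20 315]]
the job is handed in; nothing more can be done
None
```

The small blue bird now stands upright in the middle of its plinth, about 1–2 mm off centre against the 6 mm allowed. I handed the job in at about 10.7 s of the 48 s.

- **How it was done:** I lowered the shut fingers upright behind the wooden foot, about 5 mm above the plinth's top. I then slid the bird roughly 17 mm in 1 mm steps and backed straight off before lifting. The wrist force stayed within about 1 N, which is sensor noise.
- **Last checks:** The top camera shows the bird centred, and the side camera shows it upright and agrees on the centring. The side camera's overlay sits about 1–2 mm off for both bird and plinth alike, which is within its stated calibration. In the left five-eighths of the top picture, a before/after comparison found only the bird changed. The right-hand part, with the candle, the case and the end of the opener, I checked only by eye. They look unmoved.
- **One disagreement:** I first measured the bird 17–19 mm off centre, slightly under the stated 18–25 mm at the low end. That is within the calibration error and did not affect the result.

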